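Unlock the photometer and slide its filter into the detent

TASK

On the white filter photometer, slide the red transport-lock knob to its end stop, away from the rail, so that its bolt clears the way. Then take the yellow knob of the black filter slide between the fingers and slide it along the rail until the spring ball of the blue reading head clicks into the slide's notch (the green filter is then under the head). Finish while still holding the yellow knob there, at rest in the notch, with the lock left open and the other things on the bench undisturbed.

Things in the scene. Friction and masses are not known exactly. Their poses are not given: they have to be found in the camera images.
- reader: Filter photometer: white box with a blue front stripe, 240 (x) x 360 (y) x 70 mm high, fixed to the bench, origin at the centre of its underside, its z up, its front looks to its -x (roughly to the robot). A rail lies on its deck along its y, centred at its x = +20 mm. Position and yaw vary.
- transport_lock (a joint): How far the lock is pulled out (m): 0 bolt fully across the rail, 0.040 at its end stop (open). It moves along the reader's -x, away from the rail and towards the reader's front; dry friction about 2 N. The bolt bars the filter slide at about 0.028 of its travel until the lock is pulled past about 0.025. It stays where it is left.
- lock_grip (a point): Centre of the red lock knob's upper part, 14 mm below its top. The knob is an upright square post, 16 x 16 mm, 36 mm tall, square to the reader; it stands on a steel bolt whose top is 22 mm below this point (about 90 mm above the bench).
- filter_slide (a joint): Travel of the black filter slide (m) along the reader's +y: 0 to 0.100 between hard stops. Dry friction about 1 N; it stays where it is left, except that within about 3.5 mm of the notch the ball pulls it in and centres it. Leaving the notch takes about 7 N; moving it elsewhere about 1 N.
- slide_grip (a point): Centre of the yellow knob's upper part, 14 mm below its top. The knob is an upright square post, 16 x 16 mm, 36 mm tall, square to the reader, on the black slide (plate 185 x 50 x 10 mm); the slide's top is 22 mm below this point (about 90 mm above the bench).
- notch (a point): Mouth of the one notch, a 10 mm wide gap in the steel strip on the slide's far (+x) edge, level with the green filter, 75 mm further along the reader's +y than the yellow knob's centre. Moves with the slide.
- read_head: Blue reading head, 50 x 46 x 45 mm high with two thin arms reaching 94 mm to its -x over the rail, carrying a dark lens ring 29 mm across (bottom 19 mm over the slide). Fixed on the reader's deck, origin at its underside, 90 mm beyond the reader's origin in x, axes parallel to the reader's; its place along the rail varies by some 35 mm.
- ball_seat (a point): Where the head's spring ball (steel, 12 mm across, pressing to the reader's -x with about 5 N) touches the slide's far edge. The notch is home when notch lies at this point along the reader's y; that happens at 0.045 to 0.080 of the slide's travel, so the slide can run past it.
- filter_case: Small blue case, 40 x 60 x 16 mm, lying loose on the front right of the reader's deck. Leave alone. Origin at its underside.
- reagent_bottle: Amber bottle with a blue cap, 60 mm across, 150 mm high, standing left of the reader. Leave alone.
- stain_jar: White jar with red lid, 56 mm across, 70 mm high, right of the reader. Leave alone.
- tip_box: Blue box with a clear lid, 85 x 120 x 63 mm, left of the reader. Leave alone.
- beaker: Glass beaker, 70 mm across, 90 mm high, right of the reader. Leave alone.
- swab_carton: White carton, 80 x 130 x 50 mm, on the right between the robot and the reader. Leave alone.

How it is judged:
By the outcome, as a careful person would: the job done as asked, in the order asked, and still so for the second after the job is handed in, while the arm keeps its last pose, push and grip.
It also fails if it takes over 51 s, if anything falls off the work surface, if the arm or the gripper's body presses on something with over 40 N, if the wrist force passes 120 N, or if a joint passes its speed limit or range.

ROBOT

A 6-joint arm with a two-finger parallel gripper is mounted at the origin on the work surface. World frame = base frame: x ahead of the robot, y to its left, z up, the work surface at z = 0. Lengths are in m, angles in rad, forces in N, time in s.
With the tool pointing down it reaches from about 0.3 to 0.85 m from the base axis. Payload 4.2 kg.
Tool frame: the origin (TCP) lies between the finger pads; the fingertips stand 22 mm ahead of it and the grasp point (between the pads) lies 3 mm ahead of it; z points along the fingers, y is the direction in which the jaws open and shut (so a half turn about z gives the same grasp; the last joint's range is limited). The gripper opens to 91 mm and grips with 3 to 60 N. Pads are 32 mm wide; open, the fingers measure 118 mm over their backs; the gripper's body (76 mm by 178 mm) begins 60 mm behind the grasp point.
Start: joints at [-1.358, 0.32, 1.565, -0, 1.257, -0.02], TCP at [0.133, -0.56, 0.236] pointing down, gripper open.
Joint ranges: [-3.11, 3.11], [-0.84, 2.01], [0.21, 2.61], [-1.34, 4.49], [0.05, 2.63], [-2.56, 2.56]. Speed limits (rad/s): [2.57, 2.57, 3.14, 3.14, 3.14, 3.14].

INTERFACE

Orientations are given as a unit quaternion [x, y, z, w].
In Python, from station import arm gives the robot as it stands. The module is installed in compiled form; this text tells all that it offers.
- The arm moves only by the tool carry_out, never from a script. Its argument "increments" is a list of rows, each an object with "fingers": the finger opening in cm, from 0 to 9.12; "xyz": the shift along the tool's x, y, z in cm, a list of three; "rotation": the turn, a rotation vector about the tool's x, y, z in degrees, a list of three. A call has 1 to 5 rows; each row is the pose to reach, as a shift and turn from the pose measured when the call began, along the tool's axes at that moment; what a row does not reach only later rows make up. A row lasts 1/8 s, in which the tool goes at most 62.5 mm and 10.7 degrees, less where a joint would pass 70% of its speed; a pose out of reach is approached as far as the arm can. A call with a gripper value outside its range is refused whole. The fingers move at their own pace and stop on an object; "squeeze" is the grip in N (left out, the last holds). Time passes only in rows, so rows that repeat a pose let the fingers close. It gives the time, the measured TCP pose, the force and the opening at its end, in the units of the state.
- arm.state(): the state, without advancing time (a new reading comes with each control period).
- arm.grab_frame(name): name is "side" or "top"; returns (picture, depth): 384x512x3 uint8, blue, green, red; 384x512 float32, m along the optical axis (not along the pixel's ray), 0 where there is no reading.
- arm.camera_info(name): a dict with "K" (3x3 intrinsics, pixels), "world_to_cam" (4x4, takes a point from world to camera coordinates). Camera axes: x right, y down, z forward; pixel columns grow to the right and rows downward; lengths in m; the calibration is good to about 2 mm. A picture is of the moment at which its call begins. camera_info takes no time and is no camera call.
- arm.close_job(): hands the job in, once; it reports no verdict.
The state is a dict: "time_s": time; "qpos": joint angles; "dq": joint speeds; "tau": joint torques, N m; "tcp_pos": TCP position; "tcp_rot": TCP orientation; "force": force on the tool from outside, world axes, zero at the start; "torque": the same for the moment, N m; "gripper_width": finger opening in m.
Only numpy, scipy, OpenCV 4.12 (cv2) and the standard library are available. Lean on these libraries where they do the work, as an engineer would, in place of code of your own. Each camera call takes 0.05 s, during which the arm holds its last target. There are 200 camera calls.

## Working session

There is one attempt and no reset: what is moved stays moved. The work goes in short steps, Python scripts to look and compute and a tool call to move; the robot and the scene stay as the last step left them, time stands still between calls to the robot, and variables do not carry over. Pictures are saved under pics/ and viewed, about 8 in all and at most 12, crops included, and the job is handed in when it is done.

Besides the shell and the picture viewer there is one more tool, called after ">>>" as name([rows], argument=value, ...), one row to a line, values as JSON. carry_out: Moves the arm, as the interface text tells. Its arguments: {"type":"object","properties":{"increments":{"type":"array"},"squeeze":{"type":"number"}},"required":["increments"]}

```bash
mkdir -p pics; cat > h.py <<'E'
import numpy as np, cv2
from station import arm
def grab(n):
    im,d=arm.grab_frame(n); c=arm.camera_info(n); return im,d,np.array(c["K"]),np.array(c["world_to_cam"])
def ray(K,T,u,v):
    R=T[:3,:3]; o=-R.T@T[:3,3]; return o, R.T@np.linalg.inv(K)@np.array([u,v,1.])
def onz(K,T,u,v,z):
    o,d=ray(K,T,u,v); return o+d*(z-o[2])/d[2]
def proj(K,T,p):
    q=T[:3,:3]@np.array(p)+T[:3,3]; q=K@q; return q[:2]/q[2]
def cloud(d,K,T):
    v,u=np.indices(d.shape); X=np.stack([(u-K[0,2])/K[0,0]*d,(v-K[1,2])/K[1,1]*d,d],-1)
    return (X-T[:3,3])@T[:3,:3]
E
python3 - <<'E'
from h import *
for n in("top","side"):
    im,d,K,T=grab(n); cv2.imwrite(f"pics/{n}0.png",im); print(n,(-T[:3,:3].T@T[:3,3]).round(3),K[0,0], T[:3,:3].round(2).tolist())
    np.savez(f"{n}0.npz",im=im,d=d,K=K,T=T)
print(arm.state())
E
```

```text
top [ 0.345 -0.017  1.374] 450.6686370747399 [[-0.02, -1.0, -0.03], [-0.99, 0.03, -0.12], [0.12, 0.02, -0.99]]
side [0.39  1.185 0.887] 442.46057249813117 [[-1.0, -0.07, -0.03], [-0.02, 0.55, -0.83], [0.07, -0.83, -0.55]]
{'time_s': 0.1, 'qpos': array([-1.35798901e+00,  3.20222491e-01,  1.56549489e+00, -3.66232276e-05,
        1.25742096e+00, -1.99588044e-02]), 'dq': array([ 0.00080524, -0.00171677, -0.00211693,  0.0002392 , -0.00124545,
       -0.00027027]), 'tau': array([ 8.87789247e-04, -4.13333237e+01, -2.32508987e+01,  7.29609746e-02,
        4.21805901e-02, -3.81834639e-05]), 'tcp_pos': array([ 0.13256436, -0.55910153,  0.23523161]), 'tcp_rot': array([ 9.93234179e-01,  1.16126090e-01, -9.17398365e-05, -7.67575318e-04]), 'force': array([-0.11274218,  0.18233287, -0.38829695]), 'torque': array([ 0.00033747,  0.05841362, -0.04402279]), 'gripper_width': 0.0913549695318822}
```

View pics/top0.png

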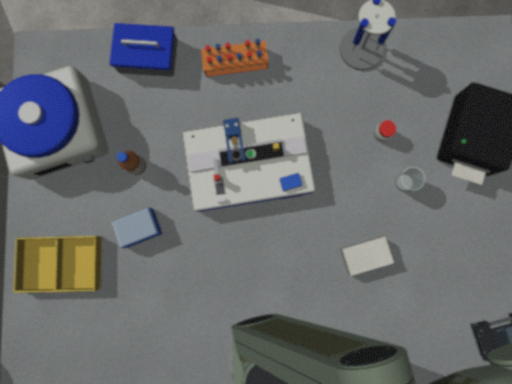

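View pics/side0.png

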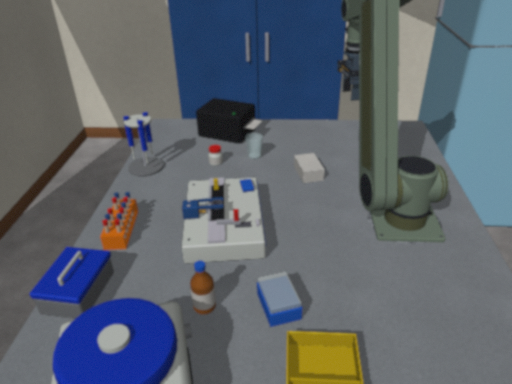

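The top view shows the reader at about (250,162), the red lock knob at (218,178), the yellow knob at (276,147), and the head at (233,135). The side view agrees, with yellow at (216,185) and red at (236,215).

```bash
python3 - <<'E'
from h import *
L={n:dict(np.load(f"{n}0.npz")) for n in("top","side")}
box={"top":(170,100,330,220),"side":(170,165,280,270)}
C={}
for n,D in L.items():
    im=D["im"]; x0,y0,x1,y1=box[n]; hsv=cv2.cvtColor(im,cv2.COLOR_BGR2HSV); P=cloud(D["d"],D["K"],D["T"])
    roi=np.zeros(im.shape[:2],np.uint8); roi[y0:y1,x0:x1]=1
    for name,lo,hi in(("red",(0,150,80),(8,255,255)),("red2",(172,150,80),(180,255,255)),("yel",(20,130,90),(35,255,255)),("blue",(100,150,60),(125,255,255)),("green",(45,90,50),(80,255,255))):
        m=cv2.inRange(hsv,lo,hi)*roi
        k,lab,st,ce=cv2.connectedComponentsWithStats(m)
        for i in range(1,k):
            if st[i,4]>=6:
                p=P[lab==i]; z=p[:,2]; t=p[z>z.max()-.01]
                print(n,name,st[i].tolist(),ce[i].round(1),"zmax",z.max().round(3),"top-mean",t.mean(0).round(4),len(t))
    c=cv2.resize(im[y0:y1,x0:x1],None,fx=5,fy=5,interpolation=cv2.INTER_CUBIC); cv2.imwrite(f"pics/{n}crop.png",c)
    if n=="top":
        # deck points
        q=P[(np.abs(P[...,2]-.07)<.006)&(roi>0)]; r=cv2.minAreaRect((q[:,:2]*1000).astype(np.float32)); print(r,np.median(q[:,2]))
E
```

```text
top red [215, 175, 4, 5, 17] [216.6 177.1] zmax 0.13 top-mean [0.5332 0.129  0.1251] 17
top yel [273, 144, 7, 5, 31] [275.6 146. ] zmax 0.128 top-mean [ 0.6173 -0.0402  0.1254] 27
top blue [227, 120, 6, 5, 15] [230.3 121.9] zmax 0.119 top-mean [0.694  0.0886 0.1144] 15
top blue [227, 126, 12, 10, 52] [232.3 130.9] zmax 1.374 top-mean [ 0.3452 -0.0175  1.3737] 2
top blue [281, 175, 20, 15, 208] [290.5 181.7] zmax 1.374 top-mean [ 0.3452 -0.0175  1.3737] 3
top green [247, 150, 7, 7, 35] [249.9 153.4] zmax 0.098 top-mean [0.605  0.0359 0.0915] 30
((587.516845703125, 41.86949157714844), (240.00250244140625, 359.4447326660156), 7.789259433746338) 0.06976251846849935
side red [234, 210, 4, 10, 31] [235.8 214.4] zmax 0.127 top-mean [0.5353 0.1388 0.1231] 13
side yel [213, 179, 6, 11, 42] [215.5 184.8] zmax 0.125 top-mean [ 0.6206 -0.0332  0.1218] 10
side blue [241, 180, 12, 11, 102] [246.6 184.9] zmax 0.089 top-mean [ 0.5217 -0.0701  0.0842] 95
side blue [212, 197, 10, 3, 14] [216.5 197.7] zmax 0.115 top-mean [0.6054 0.0572 0.1138] 9
side blue [183, 201, 16, 16, 180] [190.7 209.4] zmax 0.887 top-mean [0.3896 1.1853 0.8873] 1
side blue [211, 205, 11, 4, 27] [216.  206.3] zmax 0.117 top-mean [0.5995 0.0989 0.1123] 26
side blue [195, 261, 10, 9, 74] [199.3 265.5] zmax 0.152 top-mean [0.5962 0.3978 0.1476] 73
```

View pics/topcrop.png

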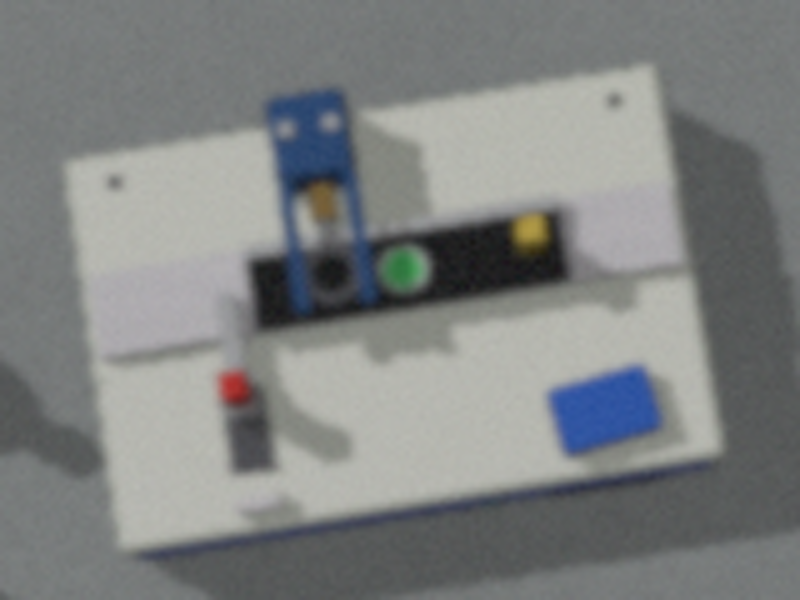

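The crop shows the lock bolt across the +y end of the slide. The reader's yaw is about +7.8°, yellow is at crop (530,232), red at (235,387), the lens at (333,272) and green at (403,268).

```bash
python3 - <<'E'
from h import *
L={n:dict(np.load(f"{n}0.npz")) for n in("top","side")}
a=np.radians(7.79); R=np.array([[np.cos(a),-np.sin(a)],[np.sin(a),np.cos(a)]]); o=np.array([.5875,.0419])
def tr(l,p): return ((p[:2]-o)@R*1000).round(1)
K,T=L["top"]["K"],L["top"]["T"]
f=lambda cx,cy:(170+(cx+.5)/5-.5,100+(cy+.5)/5-.5)
for n,uv,z in(("yel top",f(530,228),.126),("yelmask",(275.6,146.),.126),("red top",f(235,384),.126),("redmask",(216.6,177.1),.126),("green",f(403,268),.09),("lens",f(333,272),.115),("ball yellow?",f(322,200),.1),("slideR",f(566,240),.09),("slideL",f(252,290),.09),("headL",f(268,100),.115),("headR",f(345,92),.115)):
    p=onz(K,T,*uv,z); print(n,p.round(4),tr(n,p))
K2,T2=L["side"]["K"],L["side"]["T"]
for n,a_,b in(("yel",(275.6,146),(215.5,182)),("red",(216.6,177.1),(235.8,212.))):
    p=onz(K2,T2,*b,.12); print("side",n,p.round(4),tr(n,p))
# reader deck in side depth
P=cloud(L["side"]["d"],K2,T2); q=P[(abs(P[...,2]-.07)<.006)][:,:2]; q=q[(abs(q-o)<.3).all(1)]
print(cv2.minAreaRect((q*1000).astype(np.float32)))
E
```

```text
yel top [ 0.6194 -0.0391  0.126 ] [ 20.6 -84.6]
yelmask [ 0.6171 -0.039   0.126 ] [ 18.3 -84.2]
red top [0.5351 0.1288 0.126 ] [-40.1  93.2]
redmask [0.5331 0.1288 0.126 ] [-42.1  93.5]
green [0.6058 0.0345 0.09  ] [17.2 -9.8]
lens [0.5996 0.0734 0.115 ] [16.3 29.5]
ball yellow? [0.6451 0.08   0.1   ] [62.3 30. ]
slideR [ 0.6196 -0.0604  0.09  ] [  17.9 -105.7]
slideL [0.5954 0.1224 0.09  ] [18.8 78.7]
headL [0.7012 0.1089 0.115 ] [121.7  51. ]
headR [0.7045 0.0646 0.115 ] [119.    6.6]
side yel [ 0.6188 -0.0268  0.12  ] [ 21.7 -72.4]
side red [0.5351 0.1369 0.12  ] [-39.  101.2]
((647.54833984375, 98.6182861328125), (479.0452880859375, 479.71612548828125), 0.5094031095504761)
```

```bash
cat >> h.py <<'E'
from scipy.spatial.transform import Rotation as Ro
A=np.radians(7.79); O=np.array([.5875,.0419])
def r2w(x,y): # reader mm -> world
    c,s=np.cos(A),np.sin(A); return O+np.array([c*x-s*y,s*x+c*y])/1000
def w2r(p):
    c,s=np.cos(A),np.sin(A); d=(np.array(p[:2])-O)*1000; return np.array([c*d[0]+s*d[1],-s*d[0]+c*d[1]])
def plan(x,y,z): # grasp point target reader mm + height mm, jaws along reader x, tool down
    s=arm.state(); R0=Ro.from_quat(s["tcp_rot"])
    c,sn=np.cos(A),np.sin(A); ty=np.array([c,sn,0]); tz=np.array([0,0,-1.]); Rt=Ro.from_matrix(np.stack([np.cross(ty,tz),ty,tz],1))
    p=np.array([*r2w(x,y),z/1000+.003])
    print("xyz cm",(R0.inv().apply(p-s["tcp_pos"])*100).round(2),"rot",np.degrees((R0.inv()*Rt).as_rotvec()).round(2))
    g=s["tcp_pos"]+R0.apply([0,0,.003]); print("now grasp reader",w2r(g).round(1),(g[2]*1000).round(1),"t",s["time_s"],"w",s["gripper_width"],"F",s["force"].round(1),"q",s["qpos"].round(2))
E
python3 - <<'E'
from h import *
plan(-40,93.2,200)
D=dict(np.load("top0.npz")); P=cloud(D["d"],D["K"],D["T"])
for x in range(-110,0,8):
    print(x,[int(1000*P[tuple(np.round(proj(D["K"],D["T"],[*r2w(x,y),.09])[::-1]).astype(int))][2]) for y in range(60,125,8)])
E
```

```text
xyz cm [ 55.05 -57.64   3.31] rot [-7.000e-02 -7.000e-02 -8.445e+01]
now grasp reader [-532.2 -533.8] 232.2 t 0.1 w 0.0913549695318822 F [-0.1  0.2 -0.4] q [-1.36  0.32  1.57 -0.    1.26 -0.02]
-110 [71, 71, 68, 68, 69, 80, 70, 66, 65]
-102 [68, 69, 66, 81, 80, 79, 69, 71, 69]
-94 [74, 66, 73, 66, 71, 70, 66, 67, 69]
-86 [69, 72, 70, 67, 72, 70, 67, 70, 67]
-78 [64, 71, 69, 72, 70, 77, 65, 67, 68]
-70 [70, 69, 68, 70, 73, 74, 72, 67, 69]
-62 [69, 70, 72, 72, 70, 72, 67, 70, 71]
-54 [68, 70, 69, 81, 77, 89, 69, 68, 74]
-46 [67, 69, 71, 68, 109, 98, 70, 67, 75]
-38 [74, 68, 69, 87, 126, 122, 67, 70, 75]
-30 [70, 70, 67, 68, 125, 126, 68, 69, 68]
-22 [71, 73, 70, 73, 94, 88, 75, 70, 66]
-14 [70, 67, 76, 70, 94, 63, 68, 65, 77]
-6 [78, 88, 78, 82, 84, 79, 77, 77, 78]
```

>>> carry_out([
  {"fingers":4,"xyz":[55.05,-57.64,0],"rotation":[0,0,-84.4]},
  {"fingers":4,"xyz":[55.05,-57.64,0],"rotation":[0,0,-84.4]},
  {"fingers":4,"xyz":[55.05,-57.64,0],"rotation":[0,0,-84.4]},
  {"fingers":4,"xyz":[55.05,-57.64,0],"rotation":[0,0,-84.4]},
  {"fingers":4,"xyz":[55.05,-57.64,0],"rotation":[0,0,-84.4]},
])

```text
time_s: 0.72
tcp_pos: [0.2909, -0.2879, 0.2359]
tcp_rot: [0.832, 0.555, 0.0, -0.0]
force: [1.7, -0.5, 0.5]
gripper_width: 0.0439
```

```bash
python3 -c "
from h import *
plan(-40,93.2,200)"
```

```text
xyz cm [47.86  6.51  3.34] rot [ 1.000e-02 -7.000e-02 -3.043e+01]
now grasp reader [-338.5 -286.5] 232.9 t 0.725 w 0.04388813714319929 F [ 1.7 -0.5  0.5] q [-0.81  0.06  1.9   0.    1.18 -0.41]
```

>>> carry_out([
  {"fingers":4,"xyz":[47.86,6.51,3.3],"rotation":[0,0,-30.4]},
  {"fingers":4,"xyz":[47.86,6.51,3.3],"rotation":[0,0,-30.4]},
  {"fingers":4,"xyz":[47.86,6.51,3.3],"rotation":[0,0,-30.4]},
  {"fingers":4,"xyz":[47.86,6.51,3.3],"rotation":[0,0,-30.4]},
  {"fingers":4,"xyz":[47.86,6.51,3.3],"rotation":[0,0,-30.4]},
])

```text
time_s: 1.35
tcp_pos: [0.4484, -0.0186, 0.2149]
tcp_rot: [0.657, 0.753, 0.0, -0.0]
force: [0.3, -1.8, 0.3]
gripper_width: 0.0398
```

```bash
python3 -c "
from h import *
plan(-40,93.2,200)"
```

```text
xyz cm [13.43 10.6   1.2 ] rot [ 0.03 -0.04 -0.  ]
now grasp reader [-146.   -41.1] 211.9 t 1.35 w 0.039821501994818966 F [ 0.3 -1.8  0.3] q [-0.07  0.14  1.87  0.    1.14 -0.2 ]
```

>>> carry_out([
  {"fingers":4,"xyz":[13.43,10.6,1.2],"rotation":[0,0,0]},
  {"fingers":4,"xyz":[13.43,10.6,1.2],"rotation":[0,0,0]},
  {"fingers":4,"xyz":[13.43,10.6,1.2],"rotation":[0,0,0]},
  {"fingers":4,"xyz":[13.43,10.6,1.2],"rotation":[0,0,0]},
])

```text
time_s: 1.85
tcp_pos: [0.5361, 0.1314, 0.2019]
tcp_rot: [0.656, 0.755, 0.0, -0.001]
force: [-0.3, -1.5, -0.1]
gripper_width: 0.0401
```

```bash
python3 - <<'E'
from h import *
plan(-40,93.2,116)
im,d,K,T=grab("side"); 
for z in (.116,.126): print(proj(K,T,[*r2w(-40,93.2),z]))
c=cv2.resize(im[140:260,170:290],None,fx=5,fy=5,interpolation=cv2.INTER_CUBIC)
im2,d2,K,T=grab("top"); c2=cv2.resize(im2[100:220,180:230],None,fx=5,fy=5,interpolation=cv2.INTER_CUBIC)
cv2.imwrite("pics/near1.png",np.hstack([c[:, :540],c2]))
E
```

```text
xyz cm [-0.25 -0.12  8.29] rot [-0.02 -0.06  0.22]
now grasp reader [-38.8  95.6] 198.9 t 1.85 w 0.04006120058012601 F [-0.3 -1.5 -0.1] q [0.22 0.31 1.67 0.   1.16 0.08]
[236.10501042 211.49456402]
[235.94304508 208.75758528]
```

View pics/near1.png

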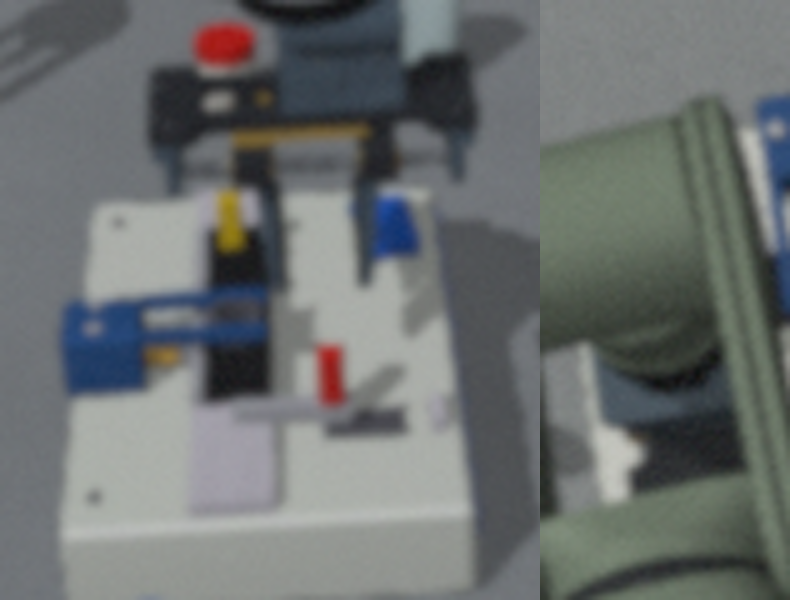

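In the side view (left), the fingertips at crop (277,280) and (363,282) straddle the red knob at (330,375). The arm hides the reader in the top view. The estimate holds, so I'm descending.

>>> carry_out([
  {"fingers":4,"xyz":[-0.2,-0.12,4.5],"rotation":[0,0,0]},
  {"fingers":4,"xyz":[-0.2,-0.12,7.5],"rotation":[0,0,0.2]},
  {"fingers":4,"xyz":[-0.2,-0.12,8.3],"rotation":[0,0,0.2]},
  {"fingers":4,"xyz":[-0.2,-0.12,8.3],"rotation":[0,0,0.2]},
])

```text
time_s: 2.45
tcp_pos: [0.5336, 0.1258, 0.1198]
tcp_rot: [0.659, 0.752, -0.0, -0.0]
force: [1.0, -0.1, 1.0]
gripper_width: 0.04
```

>>> carry_out([
  {"fingers":1,"xyz":[0,0,0],"rotation":[0,0,0]},
  {"fingers":1,"xyz":[0,0,0],"rotation":[0,0,0]},
  {"fingers":1,"xyz":[0,0,0],"rotation":[0,0,0]},
  {"fingers":1,"xyz":[0,0,0],"rotation":[0,0,0]},
], squeeze=15)

```text
time_s: 2.95
tcp_pos: [0.5343, 0.1259, 0.1208]
tcp_rot: [0.659, 0.752, 0.0, 0.0]
force: [-0.4, -0.7, 5.3]
gripper_width: 0.0158
```

```bash
python3 -c "
from h import *
plan(-80,93.2,116)"
```

```text
xyz cm [ 0.27 -3.87  0.17] rot [ 0.05  0.   -0.19]
now grasp reader [-41.3  90.4] 117.8 t 2.95 w 0.01576030488672872 F [-0.4 -0.7  5.3] q [ 0.21  0.38  1.79 -0.    0.97  0.08]
```

>>> carry_out([
  {"fingers":1,"xyz":[0,-0.8,0],"rotation":[0,0,0]},
  {"fingers":1,"xyz":[0,-1.8,0],"rotation":[0,0,0]},
  {"fingers":1,"xyz":[0,-2.8,0],"rotation":[0,0,0]},
  {"fingers":1,"xyz":[0,-3.6,0],"rotation":[0,0,0]},
  {"fingers":1,"xyz":[0,-3.6,0],"rotation":[0,0,0]},
])

```text
time_s: 3.58
tcp_pos: [0.4968, 0.1207, 0.1208]
tcp_rot: [0.659, 0.752, -0.001, -0.001]
force: [-1.6, -1.5, 4.3]
gripper_width: 0.0157
```

```bash
python3 -c "
from h import *
plan(-80,93.2,116)"
```

```text
xyz cm [ 0.28 -0.08  0.18] rot [-0.12  0.02 -0.18]
now grasp reader [-79.2  90.4] 117.8 t 3.575 w 0.015716634883380345 F [-1.6 -1.5  4.3] q [ 0.22  0.33  1.88 -0.    0.94  0.08]
```

>>> carry_out([
  {"fingers":1,"xyz":[0,-0.2,0],"rotation":[0,0,0]},
  {"fingers":1,"xyz":[0,-0.35,0],"rotation":[0,0,0]},
  {"fingers":1,"xyz":[0,-0.35,0],"rotation":[0,0,0]},
])

```text
time_s: 3.95
tcp_pos: [0.4961, 0.1206, 0.1208]
tcp_rot: [0.659, 0.752, 0.001, 0.001]
force: [7.2, -0.1, -3.5]
gripper_width: 0.0156
```

```bash
python3 -c "
from h import *
plan(-80,93.2,116)"
```

```text
xyz cm [ 0.28 -0.01  0.18] rot [ 0.22  0.02 -0.18]
now grasp reader [-79.9  90.4] 117.8 t 3.95 w 0.015572256284951685 F [ 7.2 -0.1 -3.5] q [ 0.22  0.32  1.88 -0.    0.93  0.08]
```

The lock is at its stop: 38.6 mm travelled, knob at x ≈ -80, and the force is rising. Releasing it now.

>>> carry_out([
  {"fingers":4,"xyz":[0,0,0],"rotation":[0,0,0]},
  {"fingers":4,"xyz":[0,0,0],"rotation":[0,0,0]},
  {"fingers":4,"xyz":[0,0,-3],"rotation":[0,0,0]},
  {"fingers":4,"xyz":[0,0,-8],"rotation":[0,0,0]},
  {"fingers":4,"xyz":[0,0,-8],"rotation":[0,0,0]},
])

```text
time_s: 4.58
tcp_pos: [0.4975, 0.1212, 0.2043]
tcp_rot: [0.659, 0.752, 0.004, 0.003]
force: [-0.2, 0.6, -0.8]
gripper_width: 0.04
```

```bash
python3 -c "
from h import *
plan(20,-84.6,200)"
```

```text
xyz cm [-17.5    9.9    0.23] rot [ 0.63 -0.04 -0.18]
now grasp reader [-78.4  90.8] 201.3 t 4.575 w 0.03995296606596694 F [-0.2  0.6 -0.8] q [ 0.22  0.24  1.76 -0.    1.13  0.08]
```

>>> carry_out([
  {"fingers":4,"xyz":[-17.5,9.9,0.2],"rotation":[0,0,-0.2]},
  {"fingers":4,"xyz":[-17.5,9.9,0.2],"rotation":[0,0,-0.2]},
  {"fingers":4,"xyz":[-17.5,9.9,0.2],"rotation":[0,0,-0.2]},
  {"fingers":4,"xyz":[-17.5,9.9,0.2],"rotation":[0,0,-0.2]},
  {"fingers":4,"xyz":[-17.5,9.9,0.2],"rotation":[0,0,-0.2]},
])

```text
time_s: 5.2
tcp_pos: [0.618, -0.0393, 0.2018]
tcp_rot: [0.658, 0.753, 0.004, 0.002]
force: [-0.5, 1.0, 0.2]
gripper_width: 0.0396
```

```bash
python3 - <<'E'
from h import *
plan(20,-84.6,116)
im,d,K,T=grab("side")
c=cv2.resize(im[140:260,170:280],None,fx=5,fy=5,interpolation=cv2.INTER_CUBIC); cv2.imwrite("pics/near2.png",c)
for p in((-80,93.2),(20,-84.6)): print(proj(K,T,[*r2w(*p),.126]))
E
```

```text
xyz cm [-0.02  0.01  8.28] rot [ 0.46 -0.12 -0.06]
now grasp reader [ 19.2 -84.6] 198.8 t 5.2 w 0.039583824473551 F [-0.5  1.   0.2] q [-0.08  0.41  1.52  0.    1.21 -0.22]
[249.43830033 207.94958454]
[215.90362558 178.45060222]
```

View pics/near2.png

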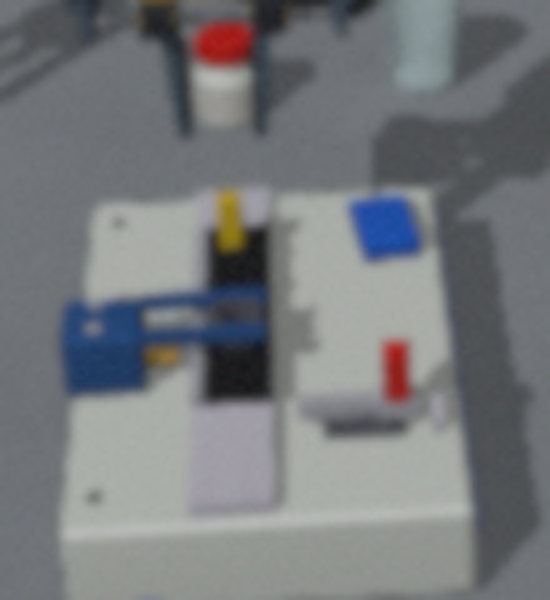

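The lock is open: red now at crop (397,370), with the bolt clear of the rail. The fingers sit over the yellow knob at (230,220), so I'm descending and gripping.

>>> carry_out([
  {"fingers":4,"xyz":[0,0,4.5],"rotation":[0.3,0,0]},
  {"fingers":4,"xyz":[0,0,7.5],"rotation":[0.4,0,0]},
  {"fingers":4,"xyz":[0,0,8.3],"rotation":[0.4,0,0]},
  {"fingers":4,"xyz":[0,0,8.3],"rotation":[0.4,0,0]},
])

```text
time_s: 5.75
tcp_pos: [0.6179, -0.037, 0.1196]
tcp_rot: [0.657, 0.754, 0.001, -0.001]
force: [-0.1, -0.6, 0.6]
gripper_width: 0.0401
```

>>> carry_out([
  {"fingers":1,"xyz":[0,0,0],"rotation":[0,0,0]},
  {"fingers":1,"xyz":[0,0,0],"rotation":[0,0,0]},
  {"fingers":1,"xyz":[0,0,0],"rotation":[0,0,0]},
  {"fingers":1,"xyz":[0,0,0],"rotation":[0,0,0]},
], squeeze=15)

```text
time_s: 6.25
tcp_pos: [0.6188, -0.037, 0.1206]
tcp_rot: [0.657, 0.754, 0.002, 0.0]
force: [0.4, 1.7, 2.9]
gripper_width: 0.016
```

```bash
python3 -c "
from h import *
plan(20,-45,116)"
```

```text
xyz cm [ 3.74 -0.02  0.17] rot [ 0.21 -0.12  0.07]
now grasp reader [ 20.3 -82.4] 117.6 t 6.25 w 0.015988919881259132 F [0.4 1.7 2.9] q [-0.08  0.48  1.62  0.    1.04 -0.22]
```

>>> carry_out([
  {"fingers":1,"xyz":[0.8,0,0],"rotation":[0,0,0]},
  {"fingers":1,"xyz":[1.6,0,0],"rotation":[0,0,0]},
  {"fingers":1,"xyz":[2.4,0,0],"rotation":[0,0,0]},
  {"fingers":1,"xyz":[3.1,0,0],"rotation":[0,0,0]},
  {"fingers":1,"xyz":[3.1,0,0],"rotation":[0,0,0]},
], squeeze=20)

```text
time_s: 6.88
tcp_pos: [0.6144, -0.005, 0.1206]
tcp_rot: [0.657, 0.754, 0.002, -0.0]
force: [1.0, 2.5, 1.0]
gripper_width: 0.0159
```

```bash
python3 - <<'E'
from h import *
plan(20,-45,116)
im,d,K,T=grab("side")
c=cv2.resize(im[165:235,190:260],None,fx=8,fy=8,interpolation=cv2.INTER_CUBIC)
im2,d2,K,T=grab("top"); c2=cv2.resize(im2[100:180,215:290],None,fx=7,fy=7,interpolation=cv2.INTER_CUBIC)
h=min(len(c),len(c2)); cv2.imwrite("pics/near3.png",cv2.resize(np.hstack([c[:h],c2[:h]]),None,fx=.73,fy=.73))
E
```

```text
xyz cm [ 0.51 -0.03  0.16] rot [ 0.2 -0.2  0.1]
now grasp reader [ 20.3 -50.1] 117.6 t 6.875 w 0.015864617987649553 F [1.  2.5 1. ] q [-0.03  0.47  1.64  0.    1.03 -0.17]
```

View pics/near3.png

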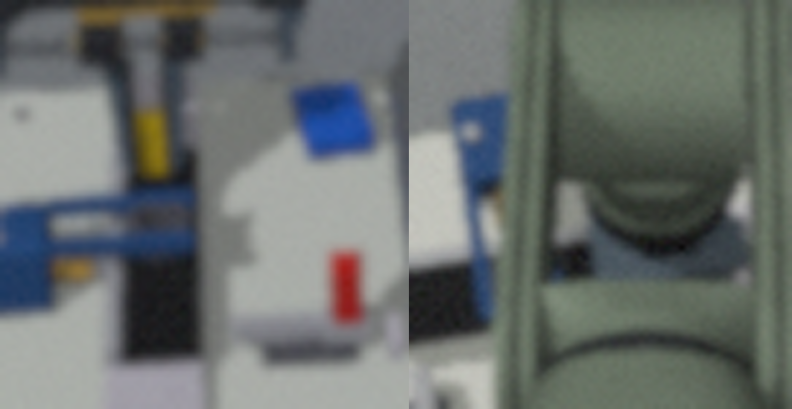

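The slide follows the knob (yellow at left crop (152,140)), and the top view is hidden by the arm. Continuing in small steps and watching the force along the rail.

>>> carry_out([
  {"fingers":1,"xyz":[0.15,0,0],"rotation":[0,0,0]},
  {"fingers":1,"xyz":[0.3,0,0],"rotation":[0,0,0]},
  {"fingers":1,"xyz":[0.3,0,0],"rotation":[0,0,0]},
])

```text
time_s: 7.35
tcp_pos: [0.614, -0.0025, 0.1206]
tcp_rot: [0.657, 0.754, 0.002, -0.0]
force: [2.1, 0.3, 1.4]
gripper_width: 0.0158
```

>>> carry_out([
  {"fingers":1,"xyz":[0.1,0,0],"rotation":[0,0,0]},
  {"fingers":1,"xyz":[0.1,0,0],"rotation":[0,0,0]},
  {"fingers":1,"xyz":[0.1,0,0],"rotation":[0,0,0]},
])

```text
time_s: 7.72
tcp_pos: [0.6139, -0.0013, 0.1206]
tcp_rot: [0.657, 0.754, 0.003, -0.0]
force: [0.9, 0.9, 0.1]
gripper_width: 0.0158
```

>>> carry_out([
  {"fingers":1,"xyz":[0.1,0,0],"rotation":[0,0,0]},
  {"fingers":1,"xyz":[0.1,0,0],"rotation":[0,0,0]},
  {"fingers":1,"xyz":[0.1,0,0],"rotation":[0,0,0]},
])

```text
time_s: 8.1
tcp_pos: [0.6137, 0.0001, 0.1206]
tcp_rot: [0.657, 0.754, 0.003, -0.001]
force: [1.0, 2.5, 0.9]
gripper_width: 0.0157
```

>>> carry_out([
  {"fingers":1,"xyz":[0.1,0,0],"rotation":[0,0,0]},
  {"fingers":1,"xyz":[0.1,0,0],"rotation":[0,0,0]},
  {"fingers":1,"xyz":[0.1,0,0],"rotation":[0,0,0]},
])

```text
time_s: 8.48
tcp_pos: [0.6135, 0.0015, 0.1206]
tcp_rot: [0.657, 0.754, 0.003, -0.001]
force: [1.0, 3.6, 0.8]
gripper_width: 0.0159
```

>>> carry_out([
  {"fingers":1,"xyz":[0.07,0,0],"rotation":[0,0,0]},
  {"fingers":1,"xyz":[0.07,0,0],"rotation":[0,0,0]},
  {"fingers":1,"xyz":[0.07,0,0],"rotation":[0,0,0]},
])

```text
time_s: 8.85
tcp_pos: [0.6133, 0.0027, 0.1206]
tcp_rot: [0.657, 0.754, 0.003, -0.001]
force: [1.2, 5.0, 1.6]
gripper_width: 0.0159
```

>>> carry_out([
  {"fingers":1,"xyz":[0.07,0,0],"rotation":[0,0,0]},
  {"fingers":1,"xyz":[0.07,0,0],"rotation":[0,0,0]},
  {"fingers":1,"xyz":[0.07,0,0],"rotation":[0,0,0]},
])

```text
time_s: 9.22
tcp_pos: [0.6132, 0.003, 0.1206]
tcp_rot: [0.657, 0.754, 0.003, -0.001]
force: [1.0, 1.4, 0.9]
gripper_width: 0.016
```

>>> carry_out([
  {"fingers":1,"xyz":[0.07,0,0],"rotation":[0,0,0]},
  {"fingers":1,"xyz":[0.07,0,0],"rotation":[0,0,0]},
  {"fingers":1,"xyz":[0.07,0,0],"rotation":[0,0,0]},
])

```text
time_s: 9.6
tcp_pos: [0.6132, 0.0032, 0.1206]
tcp_rot: [0.657, 0.754, 0.003, -0.001]
force: [1.1, -0.7, 1.3]
gripper_width: 0.0157
```

The force reversed from +5 N to about 0 while the motion stalled, which is the notch. I'll loosen the grip briefly so the ball centres the slide, then grip again (the jaws close across the rail).

>>> carry_out([
  {"fingers":2.6,"xyz":[0,0,0],"rotation":[0,0,0]},
  {"fingers":2.6,"xyz":[0,0,0],"rotation":[0,0,0]},
  {"fingers":2.6,"xyz":[0,0,0],"rotation":[0,0,0]},
])

```text
time_s: 9.98
tcp_pos: [0.613, 0.0033, 0.1204]
tcp_rot: [0.657, 0.754, 0.003, -0.001]
force: [0.4, 0.3, -0.9]
gripper_width: 0.026
```

>>> carry_out([
  {"fingers":1,"xyz":[0,0,0],"rotation":[0,0,0]},
  {"fingers":1,"xyz":[0,0,0],"rotation":[0,0,0]},
  {"fingers":1,"xyz":[0,0,0],"rotation":[0,0,0]},
  {"fingers":1,"xyz":[0,0,0],"rotation":[0,0,0]},
], squeeze=15)

```text
time_s: 10.48
tcp_pos: [0.6132, 0.0034, 0.1203]
tcp_rot: [0.657, 0.754, 0.003, -0.001]
force: [1.3, 0.2, -1.8]
gripper_width: 0.0159
```

```bash
python3 - <<'E'
from h import *
plan(20,-43,116)
im,d,K,T=grab("side")
print("force",arm.state()["force"],abs(arm.state()["dq"]).max())
hsv=cv2.cvtColor(im,cv2.COLOR_BGR2HSV)
old=np.load("side0.npz")["im"]
c=cv2.resize(im[140:260,170:280],None,fx=5,fy=5,interpolation=cv2.INTER_CUBIC); cv2.imwrite("pics/near4.png",c)
print("lens",proj(K,T,[*r2w(20,29.5),.1]))
E
```

```text
xyz cm [-0.14 -0.02  0.13] rot [ 0.19 -0.29  0.06]
now grasp reader [ 20.2 -41.6] 117.3 t 10.475 w 0.01594922752535811 F [ 1.3  0.2 -1.8] q [-0.02  0.47  1.64  0.01  1.03 -0.16]
force [ 2.25961019  1.17287507 -1.5087113 ] 0.0015950511793575194
lens [216.35537169 204.81290521]
```

View pics/near4.png

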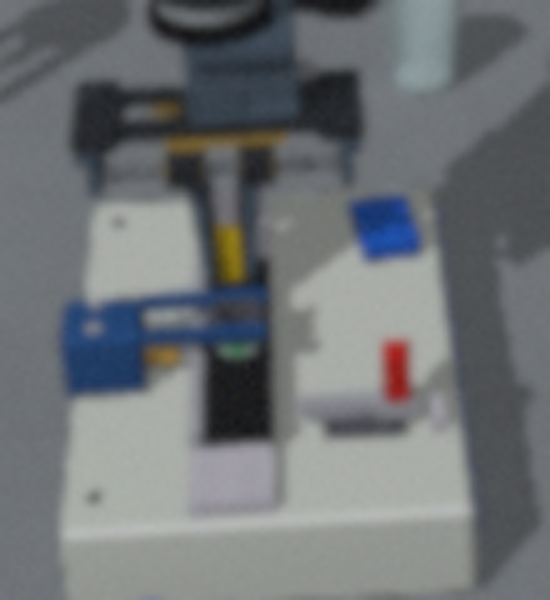

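Green shows just under the lens ring at crop (237,350), the red lock is still open, and the case hasn't moved. As a check, I'll nudge gently to each side (well under 7 N).

>>> carry_out([
  {"fingers":1,"xyz":[0.12,0,0],"rotation":[0,0,0]},
  {"fingers":1,"xyz":[0.12,0,0],"rotation":[0,0,0]},
  {"fingers":1,"xyz":[0.12,0,0],"rotation":[0,0,0]},
])

```text
time_s: 10.9
tcp_pos: [0.6132, 0.0037, 0.1204]
tcp_rot: [0.657, 0.754, 0.002, -0.0]
force: [2.6, -5.2, -0.7]
gripper_width: 0.0159
```

>>> carry_out([
  {"fingers":1,"xyz":[-0.12,0,0],"rotation":[0,0,0]},
  {"fingers":1,"xyz":[-0.12,0,0],"rotation":[0,0,0]},
  {"fingers":1,"xyz":[-0.12,0,0],"rotation":[0,0,0]},
])

```text
time_s: 11.28
tcp_pos: [0.6132, 0.0033, 0.1203]
tcp_rot: [0.657, 0.754, 0.003, -0.001]
force: [1.5, 2.3, -0.7]
gripper_width: 0.0156
```

>>> carry_out([
  {"fingers":1,"xyz":[-0.12,0,0],"rotation":[0,0,0]},
  {"fingers":1,"xyz":[-0.12,0,0],"rotation":[0,0,0]},
  {"fingers":1,"xyz":[-0.12,0,0],"rotation":[0,0,0]},
])

```text
time_s: 11.65
tcp_pos: [0.6133, 0.0031, 0.1203]
tcp_rot: [0.657, 0.754, 0.003, -0.001]
force: [1.5, 6.0, -1.5]
gripper_width: 0.016
```

Stiff centring on both sides (-5.2 N and +6.0 N), so the notch is confirmed at TCP y ≈ 0.0034. I'll relax and regrip there.

>>> carry_out([
  {"fingers":2.6,"xyz":[0.03,0,0],"rotation":[0,0,0]},
  {"fingers":2.6,"xyz":[0.03,0,0],"rotation":[0,0,0]},
  {"fingers":2.6,"xyz":[0.03,0,0],"rotation":[0,0,0]},
])

```text
time_s: 12.02
tcp_pos: [0.6131, 0.003, 0.1204]
tcp_rot: [0.657, 0.754, 0.003, -0.001]
force: [-0.5, 0.1, -0.6]
gripper_width: 0.0259
```

>>> carry_out([
  {"fingers":1,"xyz":[0,0,0],"rotation":[0,0,0]},
  {"fingers":1,"xyz":[0,0,0],"rotation":[0,0,0]},
  {"fingers":1,"xyz":[0,0,0],"rotation":[0,0,0]},
  {"fingers":1,"xyz":[0,0,0],"rotation":[0,0,0]},
  {"fingers":1,"xyz":[0,0,0],"rotation":[0,0,0]},
], squeeze=15)

```text
time_s: 12.65
tcp_pos: [0.6133, 0.0029, 0.1204]
tcp_rot: [0.657, 0.754, 0.003, -0.001]
force: [1.4, -1.1, -0.1]
gripper_width: 0.0161
```

```bash
python3 - <<'E'
from h import *
plan(20,-43,116)
s=arm.state(); ok=abs(s["force"][1])<3.5 and .014<s["gripper_width"]<.018
print(s["tcp_pos"].round(4),ok)
if ok: print(arm.close_job())
E
```

```text
xyz cm [-0.09 -0.03  0.14] rot [ 0.19 -0.33  0.05]
now grasp reader [ 20.3 -42.1] 117.4 t 12.65 w 0.016110919118308805 F [ 1.4 -1.1 -0.1] q [-0.02  0.47  1.64  0.01  1.03 -0.16]
[0.6133 0.0029 0.1204] True
the job is handed in; nothing more can be done
None
```

I opened the lock and moved the filter slide into the notch. I handed the job in at 12.65 s, still holding the yellow knob there.

- **Lock:** I pulled the red knob about 38.6 mm until the force rose at its end stop. The last side picture, after the slide move, still showed it open.
- **Slide:** I moved the yellow knob about 41 mm; my first picture estimate was 39.5 mm. The ball pulled the slide forward with up to 5 N, then the force dropped to about zero and motion stalled.
- **Notch check:** Small nudges met -5.2 N one way and +6.0 N the other, so the ball is in the notch. I then loosened the grip so it could centre itself and gripped again.
- **Final state:** The opening is 16.1 mm on the 16 mm knob, with about 1 N along the rail. The last picture showed green under the lens ring and the blue case in place.
- **Limits of the checks:** The top camera was blocked by the arm during the slide move. The side view did not show green exactly centred, so the centring rests on the force checks. I took no picture after the final regrip and did not check all the other bench items afterwards.

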